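Lock the push-and-turn cap on the supplement jar

TASK

Put the loose white winged cap back on the amber supplement jar and lock it: find where its inner lugs drop through the notches of the jar's collar, press it down against the springy seal and, still pressing, turn it clockwise (seen from above) until the lugs come up against their stop, then let go so that the cap springs up a little and stays locked. Be gentle: never push or twist the cap against the jar with more than 60 N, and leave the vitamin bottle, the mug and the phone where they are.

Things in the scene. Friction and masses are not known exactly. Their poses are not given: they have to be found in the camera images.
- cap_wing (a point): Centre of the grip wing on top of the loose white plastic cap (60 g, 61 mm high, lying open side down). The wing is a straight upright bar 54 mm long (along x), 14 mm thick (along y), 28.5 mm high, on the flat top of a round ribbed skirt 62 mm across and 32.5 mm high. This point is half-way up the wing, 46.5 mm above the skirt's rim. z up. The cap is the same turned half round.
- cap_rim (a point): Centre of the cap's open underside, at the height of the skirt's rim. Bore 56 mm, its ceiling 28.5 mm above the rim. Two inner lugs point inward below the two ends of the wing (at +x and -x): 8 mm wide, reaching from 28 to 21 mm from the axis, 5 to 10 mm above the rim.
- jar_mouth (a point): Centre of the neck's top face, 110 mm above the desk, of the amber jar, fixed in a square steel holder (96 x 96 x 22 mm). Body 72 mm across up to 76 mm high, then a neck 38 mm across, bevelled to 30 mm over its top 8 mm. z up. A black seal disc, 27 mm across, stands out of the neck on a spring, its top 12 mm above this point; it presses on the cap's ceiling with 0.8 N per mm pushed in and goes down flush.
- jar_collar (a point): On the jar's axis at the top of the fixed white collar round the neck: 52 mm across, 5 mm thick. Two opposite notches, 40 degrees wide, let the lugs through with some 10 degrees to spare each way. They face this point's +x and -x only roughly: up to 30 degrees off either way, which is not measured: see or feel it. With lugs on top of the collar the rim is 5 mm below this point; in the notches it sinks further.
- jar_lock (a point): On the jar's axis, 86 mm above the desk, where the rim's centre sits once locked. To turn, press the rim 2.5 to 4.5 mm below this point (8 to 10 N; then a hard end). Pressed, the cap turns clockwise from above under a 2 mm tooth to a hard stop about 64 degrees past the notches' centre; the lug pockets take the last 10 degrees. Anticlockwise it is blocked. Let go elsewhere it pops up or stays low.
- vitamin_center (a point): White vitamin bottle standing on the desk, 52 mm across, 110 mm high; point half-way up. To be left alone.
- mug_center (a point): White mug standing on the desk, 80 mm across, 90 mm high, its handle at +y; point half-way up on its axis. To be left alone.
- phone_center (a point): Black phone lying on the desk, 150 x 74 x 9 mm; point at its centre. To be left alone.
Things that resemble listed ones, but are neither listed nor needed, are in the scene too. What is shaped like the part that bears cap_wing but brown, green or pink is not meant.

How it is judged:
On the way:
1. the cap is pressed down on the jar past its locked height, the lugs below the collar's tooth (z of cap_wing in the frame of jar_mouth below 0.0208 m and horizontal distance between cap_wing and jar_mouth below 0.006 m), for 0.2 s.
At the end, for the whole second after the job is handed in: the released cap rests level (within 3.4 degrees) and centred (within 5 mm) on the jar, held down by its lugs in the collar's pockets: the wing's centre 21.3 to 24.5 mm above the neck's top face, neither sprung up nor left low under the tooth (z of cap_wing in the frame of jar_mouth between 0.0213 and 0.0245 m and horizontal distance between cap_wing and jar_mouth below 0.005 m and angle between cap_wing's own z axis and vertical below 0.06 rad and linear speed of cap below 0.02 m/s); the robot touches nothing.
It fails at once if the cap is pushed or twisted against the jar with more than 60 N (contact force between cap and jar above 60 N).
It fails at once if the vitamin bottle, mug or phone is moved more than 25 mm (distance of any of vitamin_center, mug_center, phone_center from where it was at the start of the episode above 0.025 m).
It also fails if it takes over 72 s, if anything falls off the work surface, if the arm or the gripper's body presses on something with over 40 N, if the wrist force passes 120 N, or if a joint passes its speed limit or range.

ROBOT

A 6-joint arm with a two-finger parallel gripper is mounted at the origin on the work surface. World frame = base frame: x ahead of the robot, y to its left, z up, the work surface at z = 0. Lengths are in m, angles in rad, forces in N, time in s.
With the tool pointing down it reaches from about 0.35 to 0.975 m from the base axis. Payload 4.9 kg.
Tool frame: the origin (TCP) lies on the centre line of the jaws, within the pads' length; the fingertips stand 14 mm ahead of it and the grasp point (between the pads) lies 5 mm behind it; z points along the fingers, y is the line along which they close (so a half turn about z gives the same grasp; the last joint's range is limited). The gripper opens to 85 mm and grips with 20 to 120 N. Pads are 22 mm wide; open, the fingers measure 114 mm over their backs; the gripper's body (76 mm by 85 mm) begins 54 mm behind the grasp point. The pads swing forward as they close: fully open they stand 13 mm farther back than shut.
Start: joints at [-1.225, 0.053, 1.613, -0, 1.476, -0.119], TCP at [0.28, -0.559, 0.245] pointing down, gripper open.
Joint ranges: [-3.01, 3.01], [-1.01, 2.22], [0.06, 2.58], [-1.02, 4.17], [0.09, 2.62], [-3.14, 3.14]. Speed limits (rad/s): [2.57, 2.57, 3.14, 3.14, 3.14, 3.14].

INTERFACE

Orientations are given as a unit quaternion [w, x, y, z].
In Python, from plant import * gives the robot as it stands.
- The arm moves only by the tool send_rows, never from a script. Its argument "steps" is a list of rows, each an object with "translation": the shift along the tool's x, y, z in cm, a list of three; "delta_rot": the turn, a rotation vector about the tool's x, y, z in rad, a list of three; "jaw": the finger opening in cm, from 0 to 8.54. In form: [{"translation": [dx, dy, dz], "delta_rot": [rx, ry, rz], "jaw": jaw}, ...]. A call has exactly 8 rows; each row is the pose to reach, as a shift and turn from the pose commanded when the call began, along the tool's axes at that moment; what a row does not reach only later rows make up. A row lasts 1/10 s, in which the tool goes at most 50 mm and 8.59 degrees, less where a joint would pass 70% of its speed; a pose out of reach is approached as far as the arm can. A call with a gripper value outside its range is refused whole. The fingers move at their own pace and stop on an object; the grip force is fixed at half the most. Time passes only in rows, so rows that repeat a pose let the fingers close, or fill a call up. It gives the time, the measured TCP pose, the force, the opening and the grip force at its end, in the units of the state.
- state(): the state, without advancing time (a new reading comes with each control period).
- grab_frame(name): name is "scene" or "top"; returns a dict with "pixels" (384x512x3 uint8, blue, green, red), "range_z" (384x512 float32, m along the optical axis (not along the pixel's ray), 0 where there is no reading), "fx", "fy", "cx", "cy" (pixels), "rvec" (rotation vector, rad) and "tvec" (3), from world to camera coordinates, as OpenCV has them. Camera axes: x right, y down, z forward; pixel columns grow to the right and rows downward; lengths in m; the calibration is good to about 2 mm. A picture is of the moment at which its call begins.
- job_done(): hands the job in; it is judged then, once.
The state is a dict: "time": time; "joint_pos": joint angles; "joint_vel": joint speeds; "joint_efforts": joint torques, N m; "tool_pos": TCP position; "tool_rot": TCP orientation; "contact_force": force on the tool from outside, world axes, zero at the start; "ft_torque": the same for the moment, N m; "gripper_width": opening from 0.0 (shut) to 1.0 (fully open); "grasp_force": force on a finger pad.
Only numpy, scipy, OpenCV 4.12 (cv2) and the standard library are available. Lean on these libraries where they do the work, as an engineer would, in place of code of your own. Each camera call takes 0.05 s, during which the arm holds its last target. There are 200 camera calls.

## Working session

There is one attempt and no reset: what is moved stays moved. The work goes in short steps, Python scripts to look and compute and a tool call to move; the robot and the scene stay as the last step left them, time stands still between calls to the robot, and variables do not carry over. Pictures are saved under pics/ and viewed, at most 10 in all, crops included, and the job is handed in when it is done.

Besides the shell and the picture viewer there is one more tool, called after ">>>" by a JSON object that holds its "op" and its "data". send_rows: Moves the arm, as the interface text tells. Its arguments: {"type":"object","properties":{"steps":{"type":"array","items":{"type":"object","properties":{"translation":{"type":"array","items":{"type":"number"}},"delta_rot":{"type":"array","items":{"type":"number"}},"jaw":{"type":"number"}}}}},"required":["steps"]}

```bash
ls; mkdir -p pics; cat > h.py <<'E'
from plant import *
import numpy as np, cv2
from scipy.spatial.transform import Rotation as R
def cloud(f):
    z=f["range_z"]; v,u=np.mgrid[:z.shape[0],:z.shape[1]]
    p=np.stack([(u-f["cx"])/f["fx"]*z,(v-f["cy"])/f["fy"]*z,z],-1)
    M=cv2.Rodrigues(np.array(f["rvec"],float))[0]
    w=(p-np.array(f["tvec"]).ravel())@M
    w[z==0]=np.nan
    return w
E
python3 - <<'E'
from h import *
s=state();print(s)
for n in("top","scene"):
    f=grab_frame(n);cv2.imwrite(f"pics/{n}0.png",f["pixels"]);np.savez(f"{n}0.npz",**f)
    print(n,f["fx"],f["tvec"],f["rvec"])
E
```

```text
pics
{'time': 0.0, 'joint_pos': array([-1.22499734e+00,  5.34073269e-02,  1.61429608e+00, -1.52160498e-05,
        1.47601924e+00, -1.19004390e-01]), 'joint_vel': array([-4.80276362e-04, -1.25290607e-03,  2.30731994e-04,  6.83388341e-05,
        1.56525980e-03,  7.65109770e-05]), 'joint_efforts': array([-2.74629499e-03, -3.93690312e+01, -3.70174670e+01, -2.04203338e-04,
        7.12171241e-03,  4.56945884e-06]), 'tool_pos': array([ 0.2799437 , -0.55812741,  0.24403047]), 'tool_rot': array([-1.05730023e-03,  9.73115337e-01,  2.30315884e-01, -1.28033617e-04]), 'contact_force': array([-0.22942568,  0.59876299, -1.40474768]), 'ft_torque': array([-0.03815274,  0.00241839,  0.0157324 ]), 'grasp_force': 0.0, 'gripper_width': 0.9988412214590496}
top 469.35014136024273 [0.00907904 0.5422355  1.44765478] [ 2.19961332 -2.18504152  0.06907911]
scene 429.7587523720575 [-0.34691571 -0.24593087  1.53315372] [ 2.16249648  1.0406969  -0.42724257]
```

View pics/top0.png

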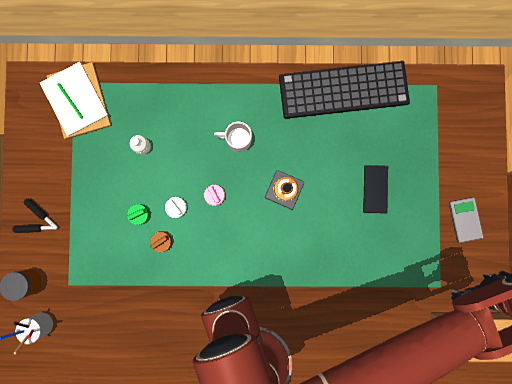

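View pics/scene0.png

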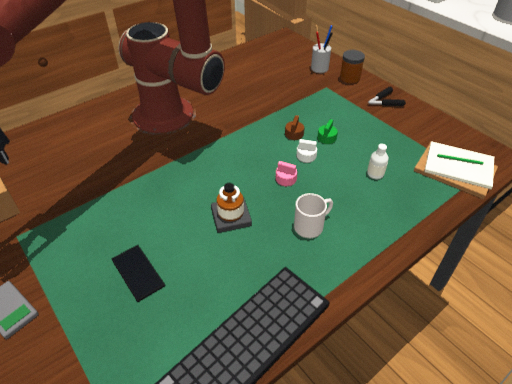

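The white cap is at top (175,207) and scene (307,151). The jar is at top (286,189) and scene (230,205), with the mug at top (238,136). Next I'll measure them and look closer.

```bash
cat > m.py <<'E'
from h import *
f=dict(np.load("top0.npz"));g=dict(np.load("scene0.npz"))
w=cloud(f);w2=cloud(g)
def show(n,w,r,c,h):
    s=w[r-h:r+h,c-h:c+h].reshape(-1,3);return s[~np.isnan(s[:,0])]
for n,W,r,c in(("top",w,207,175),("scene",w2,151,307)):
    s=show(n,W,r,c,16)
    t=s[(s[:,2]>.052)];k=s[(s[:,2]>.028)&(s[:,2]<.038)];print(n,"wing",len(t),t.mean(0),t.min(0),t.max(0),"skirt",len(k),k.mean(0),k.min(0),k.max(0))
    d=t[:,:2]-t[:,:2].mean(0);e,v=np.linalg.eigh(d.T@d);print(" axis deg",np.degrees(np.arctan2(v[1,1],v[0,1])),np.sqrt(e/len(t)))
for n,W,r,c in(("top",w,189,286),("scene",w2,205,230)):
    s=show(n,W,r,c,24)
    for a,b in((.015,.03),(.07,.08),(.085,.105),(.107,.113),(.116,.13)):
        k=s[(s[:,2]>a)&(s[:,2]<b)]
        if len(k):print(n,a,len(k),k.mean(0),(k.min(0)+k.max(0))/2,np.ptp(k,axis=0))
P=f["pixels"]
a=cv2.resize(P[169:209,266:306],(400,400),interpolation=cv2.INTER_CUBIC)
b=cv2.resize(P[187:227,155:195],(400,400),interpolation=cv2.INTER_CUBIC)
cv2.imwrite("pics/crop1.png",np.hstack([a,b]))
E
python3 m.py
```

```text
top wing 86 [0.48417885 0.24479417 0.05983413] [0.46182515 0.22496149 0.05326918] [0.50700263 0.26568857 0.06570519] skirt 206 [0.48471565 0.24477167 0.03255451] [0.45570948 0.2135372  0.02803178] [0.51435712 0.27630001 0.03762269]
 axis deg -141.45012133373234 [0.00419618 0.01535818]
scene wing 99 [0.49109104 0.23030556 0.05923482] [0.46138688 0.13004329 0.05216686] [0.54247052 0.26509251 0.06539857] skirt 131 [0.49156494 0.23564485 0.0326252 ] [0.45567262 0.21331856 0.02802055] [0.51416731 0.32993604 0.03788536]
 axis deg 114.36801389962456 [0.01413419 0.04097994]
top 0.015 457 [ 0.53906289 -0.08799488  0.02150825] [ 0.54200442 -0.0910808   0.02231653] [0.11814451 0.11823727 0.01450828]
top 0.07 210 [ 0.53970939 -0.08909279  0.07512252] [ 0.54173995 -0.09166783  0.07503058] [0.06633827 0.06908499 0.00983585]
top 0.085 109 [ 0.54037957 -0.09080349  0.1007209 ] [ 0.54157279 -0.09245435  0.09811881] [0.05048381 0.05022824 0.01325475]
top 0.107 23 [ 0.54246584 -0.09299752  0.10891791] [ 0.54108782 -0.09193993  0.10971875] [0.03240536 0.0323139  0.00527114]
top 0.116 66 [ 0.54170578 -0.09168613  0.12065689] [ 0.54159443 -0.09121078  0.12214687] [0.0237323  0.02588987 0.01225297]
scene 0.015 465 [ 0.55676433 -0.10482655  0.02191131] [ 0.53964686 -0.09290554  0.02248598] [0.12399245 0.12096522 0.01494772]
scene 0.07 245 [ 0.55081564 -0.09884994  0.07574299] [ 0.54071752 -0.09241826  0.07505099] [0.06931965 0.06926088 0.0098605 ]
scene 0.085 154 [ 0.54652117 -0.09658908  0.09888773] [ 0.53941196 -0.09202596  0.09515524] [0.05431747 0.05139838 0.01959484]
scene 0.107 19 [ 0.54869642 -0.09605843  0.1093701 ] [ 0.5461492  -0.09309212  0.10998716] [0.0183974  0.02879562 0.00570562]
scene 0.116 75 [ 0.54035082 -0.09254292  0.12123155] [ 0.53927478 -0.09222125  0.12154136] [0.02527089 0.02542992 0.00990516]
```

View pics/crop1.png

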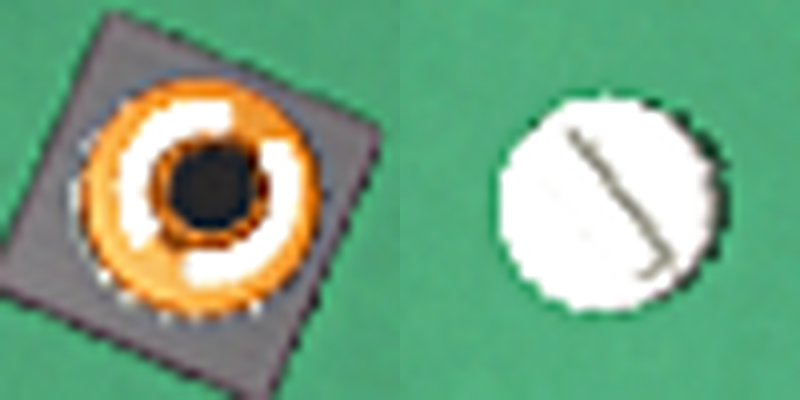

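The left crop shows the collar with notches at the upper right (about 250,125) and lower left (about 165,260). The wing runs from upper left to lower right. I'll measure the notch angle by sampling a ring in the picture.

```bash
cat > n.py <<'E'
from h import *
J=np.array([.5412,-.0922])
for n in("top","scene"):
    f=dict(np.load(n+"0.npz"))
    big=cv2.GaussianBlur(f["pixels"],(0,0),.5)
    for r in(.0225,.0245):
      a=np.radians(np.arange(0,360,5))
      p=np.c_[J[0]+r*np.cos(a),J[1]+r*np.sin(a),0*a+.102]
      K=np.array([[f["fx"],0,f["cx"]],[0,f["fy"],f["cy"]],[0,0,1.]])
      uv=cv2.projectPoints(p,f["rvec"].astype(float),f["tvec"].astype(float),K,None)[0].reshape(-1,2).astype(np.float32)
      c=cv2.remap(big,uv[:,0].copy(),uv[:,1].copy(),cv2.INTER_LINEAR).reshape(-1,3)
      print(n,r,[f"{int(np.degrees(x)+.5)}:{b}" for x,b in zip(a,c[:,0])])
# holder square orientation, wing fit
f=dict(np.load("top0.npz"));w=cloud(f)
P=f["pixels"].astype(int)
m=(w[...,2]>.012)&(w[...,2]<.03)&(np.hypot(w[...,0]-J[0],w[...,1]-J[1])<.08)
r=cv2.minAreaRect((w[m][:,:2]*1000).astype(np.float32));print("holder",r)
m=(w[...,2]>.05)&(np.hypot(w[...,0]-.4845,w[...,1]-.2448)<.035)
print("wing",cv2.minAreaRect((w[m][:,:2]*1000).astype(np.float32)))
m=(w[...,2]>.025)&(np.hypot(w[...,0]-.4845,w[...,1]-.2448)<.045);print("cap",cv2.minEnclosingCircle((w[m][:,:2]*1000).astype(np.float32)))
s=state();print("tool R",R.from_quat(np.roll(s["tool_rot"],-1)).as_matrix().round(4))
E
python3 n.py
```

```text
top 0.0225 ['0:253', '5:254', '10:254', '15:252', '20:251', '25:252', '30:254', '35:254', '40:252', '45:254', '50:250', '55:251', '60:250', '65:250', '70:252', '75:254', '80:251', '85:248', '90:246', '95:246', '100:249', '105:254', '110:252', '115:251', '120:247', '125:228', '130:161', '135:101', '140:78', '145:74', '150:73', '155:86', '160:145', '165:204', '170:247', '175:251', '180:253', '185:253', '190:254', '195:254', '200:252', '205:251', '210:252', '215:253', '220:251', '225:253', '230:250', '235:253', '240:252', '245:248', '250:245', '255:247', '260:250', '265:252', '270:253', '275:254', '280:254', '285:252', '290:252', '295:251', '300:248', '305:221', '310:157', '315:79', '320:52', '325:51', '330:54', '335:70', '340:104', '345:183', '350:241', '355:252']
top 0.0245 ['0:236', '5:237', '10:237', '15:231', '20:235', '25:246', '30:241', '35:241', '40:247', '45:237', '50:241', '55:230', '60:238', '65:245', '70:241', '75:242', '80:240', '85:242', '90:241', '95:240', '100:239', '105:242', '110:245', '115:249', '120:244', '125:221', '130:175', '135:115', '140:93', '145:89', '150:88',
[... 1666 characters left out ...]
:241', '220:242', '225:243', '230:244', '235:245', '240:243', '245:241', '250:239', '255:236', '260:238', '265:234', '270:235', '275:231', '280:229', '285:232', '290:231', '295:228', '300:210', '305:157', '310:80', '315:23', '320:15', '325:15', '330:31', '335:70', '340:140', '345:194', '350:208', '355:208']
holder ((542.0443115234375, -91.76870727539062), (95.857421875, 96.69312286376953), 66.67888641357422)
wing ((484.38311767578125, 245.4694061279297), (52.88097381591797, 14.562200546264648), 39.391151428222656)
cap ((484.6983947753906, 245.65945434570312), 32.34247589111328)
tool R [[ 8.939e-01  4.483e-01 -6.000e-04]
 [ 4.483e-01 -8.939e-01  1.700e-03]
 [ 2.000e-04 -1.800e-03 -1.000e+00]]
```

>>> {"op": "send_rows", "data": {"steps": [{"translation":[2.26,-2.61,0],"delta_rot":[0,0,-0.14],"jaw":5},{"translation":[4.52,-5.22,0],"delta_rot":[0,0,-0.28],"jaw":5},{"translation":[6.78,-7.83,0],"delta_rot":[0,0,-0.42],"jaw":5},{"translation":[9.04,-10.44,0],"delta_rot":[0,0,-0.56],"jaw":5},{"translation":[11.3,-13.05,0],"delta_rot":[0,0,-0.7],"jaw":5},{"translation":[13.56,-15.66,0],"delta_rot":[0,0,-0.84],"jaw":5},{"translation":[15.82,-18.27,0],"delta_rot":[0,0,-0.98],"jaw":5},{"translation":[18.1,-20.9,0],"delta_rot":[0,0,-1.12],"jaw":5}]}}

```text
time: 0.9
tool_pos: [0.3482, -0.2892, 0.2447]
tool_rot: [-0.0, 0.7, 0.714, 0.0]
contact_force: [0.7, 0.8, -0.5]
gripper_width: 0.584
grasp_force: 0.0
```

```bash
cat > go.py <<'E'
from h import *
import sys
# go.py x y z theta_deg : shift (cm) in tool axes, rotvec to reach from measured pose
def go(x,y,z,th):
    s=state();M=R.from_quat(np.roll(s["tool_rot"],-1));t=np.radians(th)
    T=R.from_matrix(np.array([[np.cos(t),np.sin(t),0],[np.sin(t),-np.cos(t),0],[0,0,-1]]))
    m=M.as_matrix()
    print("t",round(s["time"],2),"pos",s["tool_pos"].round(4),"theta",np.degrees(np.arctan2(m[1,0],m[0,0])).round(2),"q",s["joint_pos"].round(2),"w",round(s["gripper_width"],3),"gf",round(s["grasp_force"],1),"F",s["contact_force"].round(1),"T",s["ft_torque"].round(2))
    print("trans",(M.inv().apply(np.array([x,y,z])-s["tool_pos"])*100).round(2),"rot",(M.inv()*T).as_rotvec().round(3))
go(*map(float,sys.argv[1:]))
E
python3 go.py .4845 .2455 .15 -141
```

```text
t 0.9 pos [ 0.3482 -0.2892  0.2447] theta 91.11 q [-0.86 -0.38  2.    0.    1.53 -0.88] w 0.584 gf 0.0 F [ 0.7  0.8 -0.5] T [-0.01 -0.03  0.03]
trans [53.18 14.67  9.5 ] rot [ 0.000e+00 -1.000e-03 -2.232e+00]
```

>>> {"op": "send_rows", "data": {"steps": [{"translation":[3.3,0.9,0],"delta_rot":[0,0,-0.14],"jaw":5},{"translation":[6.6,1.8,0],"delta_rot":[0,0,-0.28],"jaw":5},{"translation":[9.9,2.7,0],"delta_rot":[0,0,-0.42],"jaw":5},{"translation":[13.2,3.6,0],"delta_rot":[0,0,-0.56],"jaw":5},{"translation":[16.5,4.5,0],"delta_rot":[0,0,-0.7],"jaw":5},{"translation":[19.8,5.4,0],"delta_rot":[0,0,-0.84],"jaw":5},{"translation":[23.1,6.3,0],"delta_rot":[0,0,-0.98],"jaw":5},{"translation":[26.4,7.2,0],"delta_rot":[0,0,-1.12],"jaw":5}]}}

```text
time: 1.7
tool_pos: [0.4164, -0.0243, 0.2449]
tool_rot: [-0.0, 0.214, 0.977, 0.0]
contact_force: [0.7, 0.2, -0.3]
gripper_width: 0.586
grasp_force: 0.0
```

```bash
python3 go.py .4845 .2455 .15 -141
```

```text
t 1.7 pos [ 0.4164 -0.0243  0.2449] theta 155.3 q [-0.24 -0.48  2.07  0.    1.56 -1.38] w 0.586 gf 0.0 F [ 0.7  0.2 -0.3] T [ 0.01 -0.01  0.01]
trans [ 5.08 27.35  9.49] rot [ 0.    -0.    -1.112]
```

>>> {"op": "send_rows", "data": {"steps": [{"translation":[0.6,3.5,1.2],"delta_rot":[0,0,-0.14],"jaw":5},{"translation":[1.3,7.0,2.4],"delta_rot":[0,0,-0.28],"jaw":5},{"translation":[1.9,10.5,3.6],"delta_rot":[0,0,-0.42],"jaw":5},{"translation":[2.6,14,4.8],"delta_rot":[0,0,-0.56],"jaw":5},{"translation":[3.2,17.5,6],"delta_rot":[0,0,-0.7],"jaw":5},{"translation":[3.9,21,7.2],"delta_rot":[0,0,-0.84],"jaw":5},{"translation":[4.5,24.4,8.4],"delta_rot":[0,0,-0.98],"jaw":5},{"translation":[5.08,27.35,9.5],"delta_rot":[0,0,-1.112],"jaw":5}]}}

```text
time: 2.5
tool_pos: [0.486, 0.2452, 0.1491]
tool_rot: [-0.001, -0.334, 0.942, 0.0]
contact_force: [-0.1, -0.5, 0.5]
gripper_width: 0.58
grasp_force: 0.0
```

```bash
python3 go.py .4845 .2455 .05 -141
```

```text
t 2.5 pos [0.486  0.2452 0.1491] theta -140.95 q [ 0.33 -0.06  1.89  0.    1.31 -1.92] w 0.58 gf 0.0 F [-0.1 -0.5  0.5] T [-0.04 -0.02  0.02]
trans [0.08 0.11 9.91] rot [ 0.    -0.001  0.001]
```

>>> {"op": "send_rows", "data": {"steps": [{"translation":[0,0,1.5],"delta_rot":[0,0,0],"jaw":5},{"translation":[0,0,3],"delta_rot":[0,0,0],"jaw":5},{"translation":[0,0,4.5],"delta_rot":[0,0,0],"jaw":5},{"translation":[0,0,6],"delta_rot":[0,0,0],"jaw":5},{"translation":[0,0,7.5],"delta_rot":[0,0,0],"jaw":5},{"translation":[0,0,8.8],"delta_rot":[0,0,0],"jaw":5},{"translation":[0,0,9.5],"delta_rot":[0,0,0],"jaw":5},{"translation":[0,0,9.9],"delta_rot":[0,0,0],"jaw":5}]}}

```text
time: 3.3
tool_pos: [0.4859, 0.2433, 0.0504]
tool_rot: [-0.001, -0.331, 0.944, -0.0]
contact_force: [0.7, 0.2, -0.3]
gripper_width: 0.588
grasp_force: 0.0
```

```bash
python3 go.py .4845 .2455 .05 -141
```

```text
t 3.3 pos [0.4859 0.2433 0.0504] theta -141.34 q [ 0.33  0.07  1.95 -0.    1.13 -1.92] w 0.588 gf 0.0 F [ 0.7  0.2 -0.3] T [ 0.03 -0.03  0.02]
trans [-0.03  0.26  0.04] rot [ 0.    -0.001 -0.006]
```

>>> {"op": "send_rows", "data": {"steps": [{"translation":[0,0.1,0],"delta_rot":[0,0,0],"jaw":5},{"translation":[0,0.1,0],"delta_rot":[0,0,0],"jaw":0.5},{"translation":[0,0.1,0],"delta_rot":[0,0,0],"jaw":0.5},{"translation":[0,0.1,0],"delta_rot":[0,0,0],"jaw":0.5},{"translation":[0,0.1,0],"delta_rot":[0,0,0],"jaw":0.5},{"translation":[0,0.1,0],"delta_rot":[0,0,0],"jaw":0.5},{"translation":[0,0.1,0],"delta_rot":[0,0,0],"jaw":0.5},{"translation":[0,0.1,0],"delta_rot":[0,0,0],"jaw":0.5}]}}

```text
time: 4.1
tool_pos: [0.4864, 0.2447, 0.0523]
tool_rot: [0.001, -0.331, 0.944, 0.0]
contact_force: [-0.5, 0.6, 6.0]
gripper_width: 0.154
grasp_force: 61.0
```

```bash
python3 go.py .4845 .2455 .25 -141
```

```text
t 4.1 pos [0.4864 0.2447 0.0523] theta -141.31 q [ 0.33  0.06  1.95  0.    1.13 -1.92] w 0.154 gf 61.0 F [-0.5  0.6  6. ] T [0.04 0.03 0.02]
trans [  0.06   0.17 -19.77] rot [-0.001  0.002 -0.005]
```

>>> {"op": "send_rows", "data": {"steps": [{"translation":[0,0,-1],"delta_rot":[0,0,0],"jaw":0.5},{"translation":[0,0,-3],"delta_rot":[0,0,0],"jaw":0.5},{"translation":[0,0,-5.5],"delta_rot":[0,0,0],"jaw":0.5},{"translation":[0,0,-8],"delta_rot":[0,0,0],"jaw":0.5},{"translation":[0,0,-10.5],"delta_rot":[0,0,0],"jaw":0.5},{"translation":[0,0,-13],"delta_rot":[0,0,0],"jaw":0.5},{"translation":[0,0,-15],"delta_rot":[0,0,0],"jaw":0.5},{"translation":[0,0,-16],"delta_rot":[0,0,0],"jaw":0.5}]}}

```text
time: 4.9
tool_pos: [0.486, 0.2445, 0.2134]
tool_rot: [0.001, -0.331, 0.944, -0.0]
contact_force: [-0.6, -0.2, 0.2]
gripper_width: 0.149
grasp_force: 60.2
```

```bash
python3 go.py .5413 -.0921 .21 147
```

```text
t 4.9 pos [0.486  0.2445 0.2134] theta -141.31 q [ 0.33 -0.12  1.84 -0.    1.42 -1.92] w 0.149 gf 60.2 F [-0.6 -0.2  0.2] T [-0.01  0.01  0.  ]
trans [ 16.72 -29.73   0.33] rot [1.000e-03 2.000e-03 1.251e+00]
```

>>> {"op": "send_rows", "data": {"steps": [{"translation":[1.9,-3.35,0],"delta_rot":[0,0,0.14],"jaw":0.5},{"translation":[3.8,-6.7,0],"delta_rot":[0,0,0.28],"jaw":0.5},{"translation":[5.7,-10,0],"delta_rot":[0,0,0.42],"jaw":0.5},{"translation":[7.5,-13.4,0],"delta_rot":[0,0,0.56],"jaw":0.5},{"translation":[9.4,-16.7,0],"delta_rot":[0,0,0.7],"jaw":0.5},{"translation":[11.3,-20.1,0],"delta_rot":[0,0,0.84],"jaw":0.5},{"translation":[13.1,-23.4,0],"delta_rot":[0,0,0.98],"jaw":0.5},{"translation":[15,-26.7,0],"delta_rot":[0,0,1.12],"jaw":0.5}]}}

```text
time: 5.7
tool_pos: [0.5347, -0.0592, 0.2102]
tool_rot: [-0.001, 0.223, 0.975, 0.0]
contact_force: [1.0, 0.5, -1.1]
gripper_width: 0.146
grasp_force: 60.2
```

```bash
python3 go.py .5413 -.0921 .21 147
```

```text
t 5.7 pos [ 0.5347 -0.0592  0.2102] theta 154.18 q [-0.25 -0.13  1.85  0.    1.42 -1.37] w 0.146 gf 60.2 F [ 1.   0.5 -1.1] T [-0.01 -0.01 -0.  ]
trans [-2.02 -2.67  0.02] rot [-0.    -0.002  0.125]
```

>>> {"op": "send_rows", "data": {"steps": [{"translation":[-0.5,-0.7,0],"delta_rot":[0,0,0.06],"jaw":0.5},{"translation":[-1,-1.3,0],"delta_rot":[0,0,0.1],"jaw":0.5},{"translation":[-1.5,-2,0],"delta_rot":[0,0,0.125],"jaw":0.5},{"translation":[-2,-2.6,0],"delta_rot":[0,0,0.125],"jaw":0.5},{"translation":[-2,-2.65,0],"delta_rot":[0,0,0.125],"jaw":0.5},{"translation":[-2,-2.65,0],"delta_rot":[0,0,0.125],"jaw":0.5},{"translation":[-2,-2.65,0],"delta_rot":[0,0,0.125],"jaw":0.5},{"translation":[-2,-2.65,0],"delta_rot":[0,0,0.125],"jaw":0.5}]}}

```text
time: 6.5
tool_pos: [0.542, -0.0899, 0.2113]
tool_rot: [-0.0, 0.281, 0.96, 0.0]
contact_force: [0.4, -0.4, -0.7]
gripper_width: 0.152
grasp_force: 60.2
```

```bash
python3 go.py .5413 -.0921 .21 147; python3 - <<'E'
from h import *
for n in("scene","top"):
    f=grab_frame(n);np.savez(n+"1.npz",**f);w=cloud(f)
    J=np.array([.5413,-.0921]);d=np.hypot(w[...,0]-J[0],w[...,1]-J[1])
    for a,b in((.15,.165),(.165,.18),(.18,.192),(.193,.2)):
        m=(d<.06)&(w[...,2]>a)&(w[...,2]<b)
        if m.sum()>5:
            k=w[m];print(n,a,m.sum(),cv2.minEnclosingCircle((k[:,:2]*1000).astype(np.float32)),np.percentile(k,[1,50,99],axis=0).round(4).tolist())
    if n=="scene":cv2.imwrite("pics/s1.png",cv2.resize(f["pixels"][110:240,160:300],(700,600),interpolation=cv2.INTER_CUBIC) if 1 else 0)
E
python3 go.py .5413 -.0921 .21 147
```

```text
t 6.5 pos [ 0.542  -0.0899  0.2113] theta 147.4 q [-0.3  -0.1   1.82  0.    1.42 -1.3 ] w 0.152 gf 60.2 F [ 0.4 -0.4 -0.7] T [-0.04 -0.06  0.04]
trans [-0.06 -0.23  0.13] rot [ 0.    -0.     0.007]
scene 0.15 37 ((550.5043334960938, -95.09746551513672), 28.850801467895508) [[0.5355, -0.1204, 0.1592], [0.5624, -0.1084, 0.1621], [0.5709, -0.0721, 0.165]]
scene 0.165 114 ((544.2353515625, -93.28959655761719), 31.52899169921875) [[0.5238, -0.1213, 0.1654], [0.5659, -0.1054, 0.1724], [0.5725, -0.0692, 0.1796]]
scene 0.18 171 ((540.8080444335938, -90.07225036621094), 32.397640228271484) [[0.5146, -0.1206, 0.1802], [0.5557, -0.1021, 0.1896], [0.5716, -0.0585, 0.1919]]
scene 0.193 59 ((542.0829467773438, -91.6529769897461), 30.460216522216797) [[0.5141, -0.1184, 0.193], [0.5548, -0.1027, 0.1938], [0.5708, -0.0629, 0.1991]]
top 0.165 7 ((520.1290283203125, -75.70791625976562), 18.082780838012695) [[0.5106, -0.0903, 0.1675], [0.5158, -0.0714, 0.1743], [0.5293, -0.0608, 0.1798]]
top 0.18 22 ((523.41357421875, -74.51313781738281), 18.637571334838867) [[0.5125, -0.0891, 0.1838], [0.5233, -0.0691, 0.1893], [0.5338, -0.0594, 0.1916]]
top 0.193 8 ((520.449462890625, -78.31839752197266), 15.92620849609375) [[0.5121, -0.0914, 0.1939], [0.5176, -0.0769, 0.1957], [0.5284, -0.0648, 0.1993]]
t 6.6 pos [ 0.542  -0.09    0.2114] theta 147.39 q [-0.3  -0.1   1.82  0.    1.42 -1.3 ] w 0.149 gf 60.2 F [ 0.1  0.3 -0.4] T [ 0.01 -0.04 -0.  ]
trans [-0.05 -0.22  0.14] rot [0.    0.    0.007]
```

View pics/s1.png

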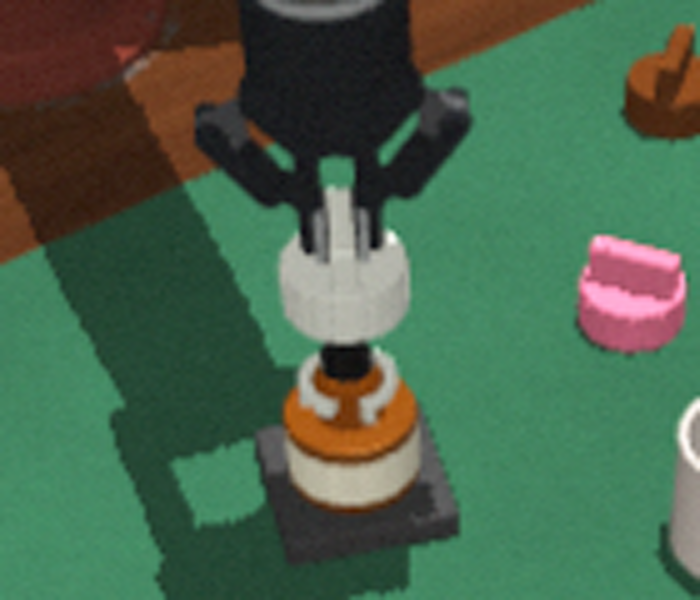

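The cap is level in the gripper above the jar, with the wing pointing along the notch that faces the camera (crop 375,400). It needs about a 2.5 mm shift in -y before I lower it.

>>> {"op": "send_rows", "data": {"steps": [{"translation":[-0.14,-0.2,0],"delta_rot":[0,0,0.007],"jaw":0.5},{"translation":[-0.14,-0.2,0.8],"delta_rot":[0,0,0.007],"jaw":0.5},{"translation":[-0.14,-0.2,2],"delta_rot":[0,0,0.007],"jaw":0.5},{"translation":[-0.14,-0.2,3.2],"delta_rot":[0,0,0.007],"jaw":0.5},{"translation":[-0.14,-0.2,4.2],"delta_rot":[0,0,0.007],"jaw":0.5},{"translation":[-0.14,-0.2,5],"delta_rot":[0,0,0.007],"jaw":0.5},{"translation":[-0.14,-0.2,5.5],"delta_rot":[0,0,0.007],"jaw":0.5},{"translation":[-0.14,-0.2,5.5],"delta_rot":[0,0,0.007],"jaw":0.5}]}}

```text
time: 7.4
tool_pos: [0.5416, -0.0926, 0.1551]
tool_rot: [-0.001, 0.284, 0.959, -0.0]
contact_force: [-0.6, 0.6, -0.4]
gripper_width: 0.148
grasp_force: 60.2
```

```bash
python3 go.py .5419 -.0925 .145 147;python3 - <<'E'
from h import *
f=grab_frame("scene");w=cloud(f)
J=np.array([.5413,-.0921]);d=np.hypot(w[...,0]-J[0],w[...,1]-J[1])
for a,b in((.108,.115),(.115,.127),(.127,.136),(.07,.08),(.01,.03)):
    m=(d<.07)&(w[...,2]>a)&(w[...,2]<b);k=w[m];print(a,m.sum(),cv2.minEnclosingCircle((k[:,:2]*1000).astype(np.float32)) if m.sum() else 0)
E
```

```text
t 7.4 pos [ 0.5416 -0.0926  0.1551] theta 146.95 q [-0.3  -0.05  1.87 -0.    1.32 -1.3 ] w 0.148 gf 60.2 F [-0.6  0.6 -0.4] T [-0.03  0.03 -0.01]
trans [-0.02  0.03  1.01] rot [-0.001 -0.002 -0.001]
0.108 47 ((542.6674194335938, -93.82926177978516), 31.472747802734375)
0.115 80 ((543.5906982421875, -94.00587463378906), 31.4491024017334)
0.127 164 ((540.3175659179688, -93.49268341064453), 32.7567253112793)
0.07 235 ((540.55029296875, -91.83248901367188), 36.095401763916016)
0.01 513 ((540.358642578125, -92.4726333618164), 64.9634780883789)
```

>>> {"op": "send_rows", "data": {"steps": [{"translation":[0.02,0.03,0.15],"delta_rot":[0,0,0],"jaw":0.5},{"translation":[0.02,0.03,0.3],"delta_rot":[0,0,0],"jaw":0.5},{"translation":[0.02,0.03,0.45],"delta_rot":[0,0,0],"jaw":0.5},{"translation":[0.02,0.03,0.6],"delta_rot":[0,0,0],"jaw":0.5},{"translation":[0.02,0.03,0.7],"delta_rot":[0,0,0],"jaw":0.5},{"translation":[0.02,0.03,0.8],"delta_rot":[0,0,0],"jaw":0.5},{"translation":[0.02,0.03,0.8],"delta_rot":[0,0,0],"jaw":0.5},{"translation":[0.02,0.03,0.8],"delta_rot":[0,0,0],"jaw":0.5}]}}

```text
time: 8.25
tool_pos: [0.5421, -0.0924, 0.1483]
tool_rot: [-0.0, 0.284, 0.959, 0.0]
contact_force: [0.3, 0.3, -0.6]
gripper_width: 0.149
grasp_force: 60.2
```

```bash
python3 go.py .5416 -.0924 .139 147
```

```text
t 8.25 pos [ 0.5421 -0.0924  0.1483] theta 146.95 q [-0.3  -0.05  1.88  0.    1.31 -1.3 ] w 0.149 gf 60.2 F [ 0.3  0.3 -0.6] T [0.01 0.01 0.  ]
trans [ 0.05 -0.03  0.93] rot [-0.    -0.    -0.001]
```

Free so far. I'll lower in small steps.

>>> {"op": "send_rows", "data": {"steps": [{"translation":[0.03,0,0.08],"delta_rot":[0,0,0],"jaw":0.5},{"translation":[0.03,0,0.16],"delta_rot":[0,0,0],"jaw":0.5},{"translation":[0.03,0,0.24],"delta_rot":[0,0,0],"jaw":0.5},{"translation":[0.03,0,0.32],"delta_rot":[0,0,0],"jaw":0.5},{"translation":[0.03,0,0.4],"delta_rot":[0,0,0],"jaw":0.5},{"translation":[0.03,0,0.48],"delta_rot":[0,0,0],"jaw":0.5},{"translation":[0.03,0,0.55],"delta_rot":[0,0,0],"jaw":0.5},{"translation":[0.03,0,0.55],"delta_rot":[0,0,0],"jaw":0.5}]}}

```text
time: 9.05
tool_pos: [0.5419, -0.0923, 0.1429]
tool_rot: [-0.0, 0.284, 0.959, -0.0]
contact_force: [-1.5, -0.3, 0.8]
gripper_width: 0.155
grasp_force: 60.4
```

```bash
python3 go.py .5416 -.0924 .134 147
```

```text
t 9.05 pos [ 0.5419 -0.0923  0.1429] theta 146.95 q [-0.3  -0.04  1.88 -0.    1.3  -1.3 ] w 0.155 gf 60.4 F [-1.5 -0.3  0.8] T [0.05 0.18 0.02]
trans [ 0.02 -0.03  0.89] rot [-0.    -0.    -0.001]
```

>>> {"op": "send_rows", "data": {"steps": [{"translation":[0,0,0.06],"delta_rot":[0,0,0],"jaw":0.5},{"translation":[0,0,0.12],"delta_rot":[0,0,0],"jaw":0.5},{"translation":[0,0,0.18],"delta_rot":[0,0,0],"jaw":0.5},{"translation":[0,0,0.24],"delta_rot":[0,0,0],"jaw":0.5},{"translation":[0,0,0.3],"delta_rot":[0,0,0],"jaw":0.5},{"translation":[0,0,0.35],"delta_rot":[0,0,0],"jaw":0.5},{"translation":[0,0,0.4],"delta_rot":[0,0,0],"jaw":0.5},{"translation":[0,0,0.4],"delta_rot":[0,0,0],"jaw":0.5}]}}

```text
time: 9.85
tool_pos: [0.542, -0.0923, 0.139]
tool_rot: [0.0, 0.284, 0.959, 0.0]
contact_force: [-2.1, 0.5, 4.5]
gripper_width: 0.146
grasp_force: 60.8
```

```bash
python3 go.py .5416 -.0924 .134 147
```

```text
t 9.85 pos [ 0.542  -0.0923  0.139 ] theta 146.95 q [-0.3  -0.04  1.89  0.    1.29 -1.3 ] w 0.146 gf 60.8 F [-2.1  0.5  4.5] T [0.11 0.32 0.03]
trans [ 0.03 -0.03  0.5 ] rot [ 0.     0.    -0.001]
```

>>> {"op": "send_rows", "data": {"steps": [{"translation":[0.04,-0.03,0.06],"delta_rot":[0,0,0],"jaw":0.5},{"translation":[0.04,-0.03,0.12],"delta_rot":[0,0,0],"jaw":0.5},{"translation":[0.04,-0.03,0.18],"delta_rot":[0,0,0],"jaw":0.5},{"translation":[0.04,-0.03,0.24],"delta_rot":[0,0,0],"jaw":0.5},{"translation":[0.04,-0.03,0.3],"delta_rot":[0,0,0],"jaw":0.5},{"translation":[0.04,-0.03,0.36],"delta_rot":[0,0,0],"jaw":0.5},{"translation":[0.04,-0.03,0.41],"delta_rot":[0,0,0],"jaw":0.5},{"translation":[0.04,-0.03,0.41],"delta_rot":[0,0,0],"jaw":0.5}]}}

```text
time: 10.65
tool_pos: [0.542, -0.0923, 0.1356]
tool_rot: [0.001, 0.284, 0.959, 0.0]
contact_force: [-0.4, 0.8, 7.0]
gripper_width: 0.154
grasp_force: 61.2
```

```bash
python3 go.py .5416 -.0924 .134 147
```

```text
t 10.65 pos [ 0.542  -0.0923  0.1356] theta 146.95 q [-0.3  -0.03  1.89  0.    1.28 -1.3 ] w 0.154 gf 61.2 F [-0.4  0.8  7. ] T [0.3  0.25 0.04]
trans [ 0.03 -0.03  0.16] rot [ 0.001  0.001 -0.001]
```

>>> {"op": "send_rows", "data": {"steps": [{"translation":[0,0,0.05],"delta_rot":[0,0,0],"jaw":0.5},{"translation":[0,0,0.1],"delta_rot":[0,0,0],"jaw":0.5},{"translation":[0,0,0.15],"delta_rot":[0,0,0],"jaw":0.5},{"translation":[0,0,0.18],"delta_rot":[0,0,0],"jaw":0.5},{"translation":[0,0,0.2],"delta_rot":[0,0,0],"jaw":0.5},{"translation":[0,0,0.22],"delta_rot":[0,0,0],"jaw":0.5},{"translation":[0,0,0.22],"delta_rot":[0,0,0],"jaw":0.5},{"translation":[0,0,0.22],"delta_rot":[0,0,0],"jaw":0.5}]}}

```text
time: 11.45
tool_pos: [0.542, -0.0923, 0.1338]
tool_rot: [0.001, 0.284, 0.959, 0.0]
contact_force: [-2.9, 1.8, 9.3]
gripper_width: 0.154
grasp_force: 61.6
```

```bash
python3 go.py .5416 -.0924 .1333 83
```

```text
t 11.45 pos [ 0.542  -0.0923  0.1338] theta 146.96 q [-0.3  -0.03  1.89  0.    1.28 -1.3 ] w 0.154 gf 61.6 F [-2.9  1.8  9.3] T [ 0.25  0.39 -0.01]
trans [ 0.03 -0.03  0.05] rot [1.000e-03 1.000e-03 1.116e+00]
```

>>> {"op": "send_rows", "data": {"steps": [{"translation":[0,0,0],"delta_rot":[0,0,0.04],"jaw":0.5},{"translation":[0,0,0],"delta_rot":[0,0,0.08],"jaw":0.5},{"translation":[0,0,0],"delta_rot":[0,0,0.12],"jaw":0.5},{"translation":[0,0,0],"delta_rot":[0,0,0.16],"jaw":0.5},{"translation":[0,0,0],"delta_rot":[0,0,0.2],"jaw":0.5},{"translation":[0,0,0],"delta_rot":[0,0,0.24],"jaw":0.5},{"translation":[0,0,0],"delta_rot":[0,0,0.28],"jaw":0.5},{"translation":[0,0,0],"delta_rot":[0,0,0.32],"jaw":0.5}]}}

```text
time: 12.25
tool_pos: [0.5427, -0.093, 0.1342]
tool_rot: [0.002, 0.434, 0.901, -0.0]
contact_force: [-0.6, -0.4, 8.6]
gripper_width: 0.152
grasp_force: 61.5
```

```bash
python3 go.py .5416 -.0924 .1333 83
```

```text
t 12.25 pos [ 0.5427 -0.093   0.1342] theta 128.53 q [-0.3  -0.03  1.89 -0.    1.28 -0.98] w 0.152 gf 61.5 F [-0.6 -0.4  8.6] T [-0.07  0.13  0.05]
trans [ 0.11 -0.05  0.09] rot [0.003 0.003 0.795]
```

>>> {"op": "send_rows", "data": {"steps": [{"translation":[0.02,0,0.02],"delta_rot":[0,0,0.05],"jaw":0.5},{"translation":[0.04,0,0.03],"delta_rot":[0,0,0.1],"jaw":0.5},{"translation":[0.04,0,0.03],"delta_rot":[0,0,0.15],"jaw":0.5},{"translation":[0.04,0,0.03],"delta_rot":[0,0,0.2],"jaw":0.5},{"translation":[0.04,0,0.03],"delta_rot":[0,0,0.25],"jaw":0.5},{"translation":[0.04,0,0.03],"delta_rot":[0,0,0.3],"jaw":0.5},{"translation":[0.04,0,0.03],"delta_rot":[0,0,0.35],"jaw":0.5},{"translation":[0.04,0,0.03],"delta_rot":[0,0,0.4],"jaw":0.5}]}}

```text
time: 13.05
tool_pos: [0.5426, -0.0928, 0.1341]
tool_rot: [0.002, 0.605, 0.796, 0.0]
contact_force: [-0.7, -0.5, 8.4]
gripper_width: 0.149
grasp_force: 61.5
```

```bash
python3 go.py .5416 -.0924 .1333 83
```

```text
t 13.05 pos [ 0.5426 -0.0928  0.1341] theta 105.59 q [-0.3  -0.03  1.89 -0.    1.28 -0.58] w 0.149 gf 61.5 F [-0.7 -0.5  8.4] T [-0.12  0.1   0.05]
trans [ 0.07 -0.08  0.08] rot [0.004 0.002 0.394]
```

>>> {"op": "send_rows", "data": {"steps": [{"translation":[0,0,0.02],"delta_rot":[0,0,0.04],"jaw":0.5},{"translation":[0,0,0.03],"delta_rot":[0,0,0.08],"jaw":0.5},{"translation":[0,0,0.03],"delta_rot":[0,0,0.12],"jaw":0.5},{"translation":[0,0,0.03],"delta_rot":[0,0,0.16],"jaw":0.5},{"translation":[0,0,0.03],"delta_rot":[0,0,0.2],"jaw":0.5},{"translation":[0,0,0.03],"delta_rot":[0,0,0.24],"jaw":0.5},{"translation":[0,0,0.03],"delta_rot":[0,0,0.28],"jaw":0.5},{"translation":[0,0,0.03],"delta_rot":[0,0,0.31],"jaw":0.5}]}}

```text
time: 13.85
tool_pos: [0.5422, -0.0929, 0.1338]
tool_rot: [0.002, 0.72, 0.694, 0.0]
contact_force: [-2.4, -0.6, 9.9]
gripper_width: 0.15
grasp_force: 61.7
```

```bash
python3 go.py .5416 -.0924 .1333 83
```

```text
t 13.85 pos [ 0.5422 -0.0929  0.1338] theta 87.88 q [-0.3  -0.03  1.89 -0.    1.28 -0.27] w 0.15 gf 61.7 F [-2.4 -0.6  9.9] T [-0.13  0.54  0.14]
trans [ 0.05 -0.06  0.05] rot [0.003 0.002 0.085]
```

>>> {"op": "send_rows", "data": {"steps": [{"translation":[0,0,0],"delta_rot":[0,0,0.01],"jaw":0.5},{"translation":[0,0,0],"delta_rot":[0,0,0.02],"jaw":0.5},{"translation":[0,0,0],"delta_rot":[0,0,0.03],"jaw":0.5},{"translation":[0,0,0],"delta_rot":[0,0,0.04],"jaw":0.5},{"translation":[0,0,0],"delta_rot":[0,0,0.05],"jaw":0.5},{"translation":[0,0,0],"delta_rot":[0,0,0.06],"jaw":0.5},{"translation":[0,0,0],"delta_rot":[0,0,0.06],"jaw":0.5},{"translation":[0,0,0],"delta_rot":[0,0,0.06],"jaw":0.5}]}}

```text
time: 14.65
tool_pos: [0.5414, -0.0926, 0.1338]
tool_rot: [0.001, 0.74, 0.673, -0.001]
contact_force: [-4.2, -0.2, 12.9]
gripper_width: 0.149
grasp_force: 62.1
```

```bash
python3 go.py .5416 -.0924 .1333 83
```

```text
t 14.65 pos [ 0.5414 -0.0926  0.1338] theta 84.55 q [-0.3  -0.03  1.89 -0.    1.28 -0.21] w 0.149 gf 62.1 F [-4.2 -0.2 12.9] T [-0.07  1.04  0.15]
trans [0.03 0.02 0.05] rot [0.    0.002 0.027]
```

>>> {"op": "send_rows", "data": {"steps": [{"translation":[0,-0.03,-0.04],"delta_rot":[0,0,0.0],"jaw":0.5},{"translation":[0,-0.03,-0.04],"delta_rot":[0,0,0.01],"jaw":0.5},{"translation":[0,-0.03,-0.04],"delta_rot":[0,0,0.02],"jaw":0.5},{"translation":[0,-0.03,-0.04],"delta_rot":[0,0,0.03],"jaw":0.5},{"translation":[0,-0.03,-0.04],"delta_rot":[0,0,0.04],"jaw":0.5},{"translation":[0,-0.03,-0.04],"delta_rot":[0,0,0.04],"jaw":0.5},{"translation":[0,-0.03,-0.04],"delta_rot":[0,0,0.04],"jaw":0.5},{"translation":[0,-0.03,-0.04],"delta_rot":[0,0,0.04],"jaw":0.5}]}}

```text
time: 15.45
tool_pos: [0.5408, -0.0925, 0.1338]
tool_rot: [0.0, 0.753, 0.658, -0.001]
contact_force: [-4.8, -0.1, 10.4]
gripper_width: 0.152
grasp_force: 62.1
```

```bash
python3 go.py .5416 -.0924 .1333 81
```

```text
t 15.45 pos [ 0.5408 -0.0925  0.1338] theta 82.3 q [-0.3  -0.03  1.89 -0.    1.28 -0.17] w 0.152 gf 62.1 F [-4.8 -0.1 10.4] T [0.   1.02 0.52]
trans [0.02 0.08 0.05] rot [-0.     0.002  0.023]
```

>>> {"op": "send_rows", "data": {"steps": [{"translation":[0,-0.03,0],"delta_rot":[0,0,-0.01],"jaw":0.5},{"translation":[0,-0.03,-0.06],"delta_rot":[0,0,-0.01],"jaw":0.5},{"translation":[0,-0.03,-0.12],"delta_rot":[0,0,-0.01],"jaw":0.5},{"translation":[0,-0.03,-0.18],"delta_rot":[0,0,-0.01],"jaw":0.5},{"translation":[0,-0.03,-0.22],"delta_rot":[0,0,-0.01],"jaw":0.5},{"translation":[0,-0.03,-0.25],"delta_rot":[0,0,-0.01],"jaw":0.5},{"translation":[0,-0.03,-0.25],"delta_rot":[0,0,-0.01],"jaw":0.5},{"translation":[0,-0.03,-0.25],"delta_rot":[0,0,-0.01],"jaw":0.5}]}}

```text
time: 16.25
tool_pos: [0.5406, -0.0923, 0.1345]
tool_rot: [0.0, 0.75, 0.661, -0.0]
contact_force: [0.2, -4.8, -0.8]
gripper_width: 0.151
grasp_force: 60.4
```

```bash
python3 go.py .5416 -.0924 .1333 81
```

```text
t 16.25 pos [ 0.5406 -0.0923  0.1345] theta 82.79 q [-0.3  -0.03  1.89 -0.    1.28 -0.18] w 0.151 gf 60.4 F [ 0.2 -4.8 -0.8] T [-0.8  -0.18  0.34]
trans [0.   0.1  0.12] rot [0.    0.001 0.031]
```

>>> {"op": "send_rows", "data": {"steps": [{"translation":[0,0,0],"delta_rot":[0,0,0],"jaw":1.6},{"translation":[0,0,0],"delta_rot":[0,0,0],"jaw":2.5},{"translation":[0,0,0],"delta_rot":[0,0,0],"jaw":4},{"translation":[0,0,0],"delta_rot":[0,0,0],"jaw":5},{"translation":[0,0,0],"delta_rot":[0,0,0],"jaw":5},{"translation":[0,0,-0.5],"delta_rot":[0,0,0],"jaw":5},{"translation":[0,0,-2],"delta_rot":[0,0,0],"jaw":5},{"translation":[0,0,-4],"delta_rot":[0,0,0],"jaw":5}]}}

```text
time: 17.05
tool_pos: [0.5401, -0.0917, 0.1752]
tool_rot: [-0.001, 0.75, 0.661, -0.0]
contact_force: [-0.5, 0.1, 0.5]
gripper_width: 0.584
grasp_force: 0.0
```

>>> {"op": "send_rows", "data": {"steps": [{"translation":[0,0,-2],"delta_rot":[0,0,0],"jaw":5},{"translation":[0,0,-5],"delta_rot":[0,0,0],"jaw":5},{"translation":[0,0,-8],"delta_rot":[0,0,0],"jaw":5},{"translation":[0,0,-10],"delta_rot":[0,0,0],"jaw":5},{"translation":[-4,0,-11],"delta_rot":[0,0,0],"jaw":5},{"translation":[-8,0,-11],"delta_rot":[0,0,0],"jaw":5},{"translation":[-12,0,-11],"delta_rot":[0,0,0],"jaw":5},{"translation":[-16,0,-11],"delta_rot":[0,0,0],"jaw":5}]}}

```text
time: 17.85
tool_pos: [0.5204, -0.2521, 0.2869]
tool_rot: [0.001, 0.75, 0.661, 0.0]
contact_force: [0.1, -0.6, -0.2]
gripper_width: 0.587
grasp_force: 0.0
```

```bash
python3 - <<'E'
from h import *
print(state()["time"],state()["tool_pos"])
J=np.array([.5413,-.0921])
for n in("scene","top"):
    f=grab_frame(n);w=cloud(f);d=np.hypot(w[...,0]-J[0],w[...,1]-J[1])
    for a,b in((.110,.127),(.141,.16),(.01,.03)):
        m=(d<(.07 if a<.1 else .035))&(w[...,2]>a)&(w[...,2]<b);k=w[m]
        if m.sum()>3:print(n,a,m.sum(),cv2.minEnclosingCircle((k[:,:2]*1000).astype(np.float32)),cv2.minAreaRect((k[:,:2]*1000).astype(np.float32)),np.percentile(k[:,2],[50,90,99]))
    c=f["pixels"][165:215,255:315] if n=="top" else f["pixels"][160:250,185:275]
    cv2.imwrite(f"pics/{n}2.png",cv2.resize(c,(500,500),interpolation=cv2.INTER_CUBIC))
cv2.imwrite("pics/end.png",cv2.resize(np.hstack([cv2.imread("pics/top2.png"),cv2.imread("pics/scene2.png")]),(800,400)))
E
```

```text
17.85 [ 0.5203579  -0.25213421  0.2869113 ]
scene 0.11 241 ((541.7288818359375, -92.2258071899414), 32.37016677856445) ((548.1098022460938, -97.11410522460938), (63.0720329284668, 45.65290069580078), 56.98356628417969) [0.11836982 0.12188787 0.12624556]
scene 0.141 109 ((541.129638671875, -92.85041809082031), 26.971845626831055) ((539.5935668945312, -92.6056900024414), (53.062564849853516, 16.70684242248535), 86.82061767578125) [0.14662746 0.14871487 0.14974386]
scene 0.01 512 ((539.4168701171875, -92.6935806274414), 65.81141662597656) ((540.3406982421875, -92.51329040527344), (97.03677368164062, 98.70702362060547), 64.96625518798828) [0.02137622 0.02477635 0.02900881]
top 0.11 269 ((541.9632568359375, -91.81861114501953), 32.200984954833984) ((540.8046264648438, -91.43295288085938), (61.3609733581543, 61.424232482910156), 1.7788974046707153) [0.11799436 0.12180067 0.12443192]
top 0.141 91 ((539.1719360351562, -90.687744140625), 26.02661895751953) ((541.8643798828125, -90.9187240600586), (51.943809509277344, 13.936826705932617), 84.62579345703125) [0.14607273 0.1495258  0.15295362]
top 0.01 472 ((541.90673828125, -91.27830505371094), 64.37033081054688) ((536.7666625976562, -89.65530395507812), (96.20755767822266, 107.41573333740234), 66.58641815185547) [0.02141998 0.0252023  0.02886704]
```

View pics/end.png

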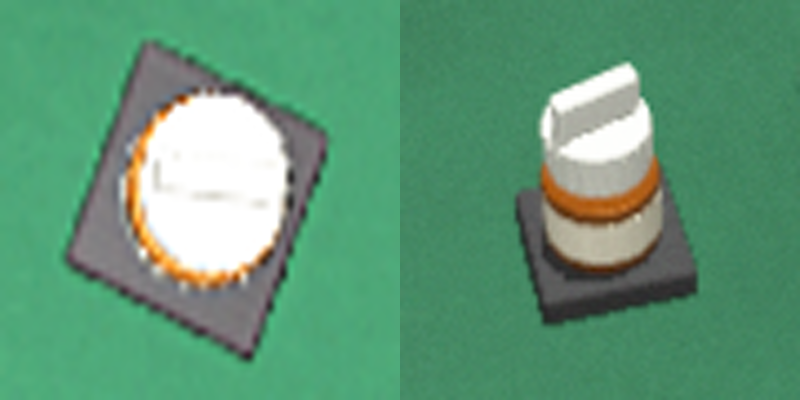

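The cap sits level on the jar, with the wing at about 84°. I'll check the height more precisely, averaging frames and using the holder and body as references.

```bash
python3 - <<'E'
from h import *
for n in("scene","top"):
    W=np.nanmean([cloud(grab_frame(n)) for _ in range(6)],0)
    C=np.array([.5415,-.092]);d=W[...,:2]-C;t=np.radians(84)
    a=d@[np.cos(t),np.sin(t)];b=d@[-np.sin(t),np.cos(t)];r=np.hypot(a,b);z=W[...,2]
    for nm,m in (("wing",(abs(a)<.022)&(abs(b)<.004)&(z>.135)),("skirt",(r<.027)&(abs(b)>.011)&(z<.13)&(z>.108)),("desk",(r>.1)&(r<.14)&(z<.012)&(z>-.012))):
        k=W[m];A=np.c_[d[m],np.ones(len(k))];c=np.linalg.lstsq(A,k[:,2],rcond=None)[0] if len(k)>3 else 0
        print(n,nm,m.sum(),"median",np.median(z[m]).round(5),"tilt,z0",np.round(c,4))
    # reference before: seal/other caps: brown/pink cap wing top .061
    P=cloud(dict(np.load(n+"0.npz")));
print(state()["time"])
E
```

```text
scene wing 74 median 0.14646 tilt,z0 [-0.9132  0.0877  0.146 ]
scene skirt 63 median 0.1188 tilt,z0 [-0.0044  0.0064  0.1189]
scene desk 2792 median 0.00118 tilt,z0 [-0.0013  0.0003  0.0012]
top wing 46 median 0.14668 tilt,z0 [-0.0969  0.0093  0.1466]
top skirt 133 median 0.11793 tilt,z0 [ 0.0017 -0.0096  0.118 ]
top desk 3031 median 0.00037 tilt,z0 [-0.0001 -0.0007  0.0004]
18.55
```

```bash
python3 - <<'E'
from h import *
cs={"top":{"green":(214,137),"pink":(195,214),"brown":(241,161)},"scene":{"pink":(173,286),"green":(134,327)}}
for n in cs:
    W=np.nanmean([cloud(grab_frame(n)) for _ in range(6)],0);z=W[...,2]
    for k,(r,c) in cs[n].items():
        s=W[r-18:r+18,c-18:c+18].reshape(-1,3)
        for nm,lo,hi in (("skirt",.03,.0352),("wingtop",.0575,.065)):
            q=s[(s[:,2]>lo)&(s[:,2]<hi)];print(n,k,nm,len(q),np.median(q[:,2]).round(4))
    P=cloud(dict(np.load(n+"0.npz")));d=np.hypot(P[...,0]-.5413,P[...,1]+.0921)
    q=P[(d<.009)&(P[...,2]>.116)];print(n,"seal",len(q),np.median(q[:,2]).round(4))
    q=P[(d>.0285)&(d<.033)&(P[...,2]>.07)&(P[...,2]<.082)];print(n,"shoulder",len(q),np.median(q[:,2]).round(4))
E
```

```text
top green skirt 217 0.0319
top green wingtop 78 0.0602
top pink skirt 224 0.032
top pink wingtop 80 0.06
top brown skirt 220 0.0317
top brown wingtop 80 0.0602
top seal 31 0.1217
top shoulder 98 0.0754
scene pink skirt 126 0.0329
scene pink wingtop 69 0.061
scene green skirt 129 0.0329
scene green wingtop 46 0.0613
scene seal 26 0.1215
scene shoulder 81 0.0758
```

```bash
python3 -c "
from plant import *
print(job_done())"
```

```text
the job is handed in; nothing more can be done
None
```

The cap is back on the amber jar, turned clockwise to its stop and released. After correcting for camera bias it sits level at the locked height, with the rim about 86 mm above the desk. Push force stayed around 13 N or less in the readings, and I handed the job in at about 19 s; no verdict came back.

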